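Load a film roll into a bench dispenser on its sprung spindle

ROBOT

A 6-joint arm with a two-finger parallel gripper is mounted at the origin on a cart in front of the work surface, level with it; the furniture and walls round the work are solid. World frame = base frame: x ahead of the robot, y to its left, z up, the work surface at z = 0. Lengths are in mm, angles in degrees, forces in N, time in s.
With the tool pointing down it reaches from about 300 to 850 mm from the base axis. Payload 4.2 kg.
Tool frame: the origin (TCP) lies midway between the tips of the shut fingers; the grasp point (between the pads) lies 19 mm behind it; z points along the fingers, y is the line along which they close (so a half turn about z gives the same grasp; the last joint's range is limited). The gripper opens to 91 mm and grips with 3 to 60 N. Pads are 32 mm wide; open, the fingers measure 118 mm over their backs; the gripper's body (76 mm by 178 mm) begins 60 mm behind the grasp point.
Start: joints at [-67.724, 18.312, 89.639, -0, 72.044, -1.146], TCP at [228.573, -527.637, 178.276] pointing down, gripper open.
Joint ranges: [-177.97, 177.97], [-48.28, 115.42], [12.27, 149.76], [-77.06, 257.06], [2.81, 150.46], [-146.56, 146.56]. Speed limits (degrees/s): [147.25, 147.25, 180, 180, 180, 180].

INTERFACE

Orientations are given as [roll, pitch, yaw] about the fixed x, y, z axes, in that order (R = Rz(yaw) Ry(pitch) Rx(roll)).
In Python, from workcell import env gives the robot as it stands.
- The arm moves only by the shell command python3 -m jog 'ROWS' [FORCE]. ROWS is a JSON object of lists of equal length, an entry for each row: "jaw": the finger opening in mm, from 0 to 91.2; "slide": the shift along the tool's x, y, z in units of 30 mm (1.0 is 30 mm), a list of three; "spin": the turn about the tool's z in units of 8 degrees (1.0 is 8 degrees). In form: {"jaw": [jaw, ...], "slide": [[dx, dy, dz], ...], "spin": [spin, ...]}. A call has 1 to 10 rows; each row shifts and turns the commanded pose from where the row before left it, along the tool's axes as they then stand; what a row does not reach is not made up. A row lasts 1/10 s, in which the tool goes at most 50 mm and 8.59 degrees, less where a joint would pass 70% of its speed; a pose out of reach is approached as far as the arm can. A call is refused whole if a number of a shift passes 1 or a number of a turn 1, either way. A call with a gripper value outside its range is refused whole. The fingers move at their own pace and stop on an object; FORCE is the grip in N (left out, the last holds). Time passes only in rows, so rows that do not move let the fingers close. It gives the time, the measured TCP pose, the force, the opening and the grip force at its end, in the units of the state.
- env.state(): the state, without advancing time (a new reading comes with each control period).
- env.grab_frame(name): name is "scene" or "top" or "wrist"; returns the picture (400x640x3 uint8, red, green, blue); there is no depth.
- env.camera_model(name): a dict with "fx", "fy", "cx", "cy" (pixels), "camera_from_world" (4x4, takes a point from world to camera coordinates). Camera axes: x right, y up, looking along -z (the intrinsics and any distortion apply to the point x, -y, -z); pixel columns grow to the right and rows downward; lengths in mm; the calibration is good to about 2 mm. A picture is of the moment at which its call begins: read the wrist's pose just before it. camera_model takes no time and is no camera call; for the wrist camera it gives the pose at the moment of the call.
- env.job_done(): hands the job in; it is judged then, once.
The state is a dict: "time_s": time; "qpos": joint angles; "qvel": joint speeds; "effort": joint torques, N m; "ee_pos": TCP position; "ee_rot": TCP orientation; "force": force on the tool from outside, world axes, zero at the start; "torque": the same for the moment, N m; "gripper_width": finger opening in mm; "gripper_force": force on a finger pad.
Only numpy, scipy, OpenCV 4.12 (cv2) and the standard library are available. Lean on these libraries where they do the work, as an engineer would, in place of code of your own. Each camera call takes 0.05 s, during which the arm holds its last target. There are 200 camera calls.

TASK

Load the roll of sealing film into the dispenser: set the sprung pin of its spindle against the tall cheek between the guide ribs, push endways to compress the spring, bring the roll down until that pin drops into its hole, then let the spring carry the fixed pin fully home into the hole of the short cheek, and let go. Feel your way and do not force the spindle against the dispenser, and do not knock the things standing round it.

Things in the scene. Friction and masses are not known exactly. Their poses are not given: they have to be found in the camera images.
- roll: White film roll, 44 mm diameter, film 90 mm long, 0.15 to 0.31 kg, between black hexagonal flanges (50 mm across flats, 58 over corners, outer faces 50 mm either side of the origin). Origin on the spindle axis at mid-film; y = spindle axis, sprung end at -y, fixed end at +y. It lies on flange flats, axis 25 mm above the bench; grip it across the film.
- sprung_tip (a point): End of the sprung pin (moves with the plunger), 72 mm from the roll's origin when free. From the flange: round black collar, grey plunger 16 mm diameter, 16 mm long, then a steel pin 10 mm diameter, 6 mm long, nose coned to 6 mm. Plunger and pin slide in together by up to 17 mm: 3 N at the start, 10 N at full travel, then a hard stop (pin end 55 mm from it).
- fixed_tip (a point): End of the fixed pin, 78 mm from the roll's origin. From the flange: grey neck 16 mm diameter, 22 mm long, then a rigid steel pin 10 mm diameter, 6 mm long, nose coned to 6 mm.
- holder: Film dispenser. Grey base, fixed: origin under its middle, x -75 to 75, y -108 to 108, 15 mm high; x to the back, tear-off bar and guide roller (to 41 mm high) at the front, z up. On it a metal U-shaped yoke with two upright cheeks, 135 mm apart inside, 8 mm thick, x -11 to 41 mm. The yoke is slid sideways and clamped anywhere up to 4 mm either way in y. Roll contacts over 25 N, added, bend it.
- short_hole (a point): Short cheek: middle of its hole at the inner face with the yoke in its middle position; x 15, y +67.5 (real: up to 4 mm either way), z 75 mm in the dispenser's frame. Through hole 13 mm diameter, along y. The cheek's top is at z 87 mm. The fixed pin belongs here; home, its 16 mm neck is against the cheek and the pin is 6 mm in.
- tall_hole (a point): The same for the tall cheek: x 15, y -67.5 (real: shifted as the short one), z 75 mm; hole 13 mm, through. Cheek top z 113 mm. Two upright ribs inside, 14 mm apart, 2.5 mm proud, z 87 to 111 mm, lead the sprung pin down to its hole. With the sprung pin on this cheek's face and the spring solid, the fixed pin clears the short cheek by only 2 mm.
- film_box: film carton, 44 x 124 x 45 mm, a bystander; origin under its middle
- timer: white timer lying flat, 62 x 66 x 18 mm, a bystander; origin under its middle
- marker: capped marker pen lying flat, 135 mm long, a bystander; origin under its middle
- tube_standing: standing screw-cap tube, 34 mm diameter, 112 mm high, a bystander; origin under its middle
- microcentrifuge: Bench centrifuge between roll and dispenser, fixed, an obstacle: 313 mm deep (x), 213 mm wide, 235 mm high, open lid standing up at the back to about 465 mm. Origin under its middle, front face 139 mm (knobs 156 mm) in front of it; carry the roll round the front.
Things that resemble listed ones, but are neither listed nor needed, are in the scene too. What is shaped like the roll but yellow is not meant.

How it is judged:
By the outcome, as a careful person would: the job done as asked, in the order asked, and still so for the second after the job is handed in, with the robot touching nothing.
It also fails if it takes over 64 s, if anything falls off the work surface, if the arm or the gripper's body presses on something with over 40 N, if the wrist force passes 120 N, or if a joint passes its speed limit or range.

## Working session

There is one attempt and no reset: what is moved stays moved. The work goes in short steps, Python scripts to look and compute and a shell command to move; the robot and the scene stay as the last step left them, time stands still between calls to the robot, and variables do not carry over. Pictures are saved under pics/ and viewed, at most 10 in all, crops included, and the job is handed in when it is done.

```bash
ls; mkdir -p pics; python3 - <<'E'
from workcell import env
import cv2,numpy as np,json
np.set_printoptions(precision=4,suppress=True)
for n in("scene","top","wrist"):
    cv2.imwrite(f"pics/{n}0.png",env.grab_frame(n)[:,:,::-1])
    m=env.camera_model(n); print(n,{k:(np.array(v) if k=="camera_from_world" else v) for k,v in m.items()})
print(env.state())
a=cv2.imread("pics/scene0.png");b=cv2.imread("pics/top0.png")
E
```

```text
pics
scene {'fx': 401.48831531388265, 'fy': 401.48831531388265, 'cx': 317.1818329441175, 'cy': 203.5633007020768, 'camera_from_world': array([[   -0.5562,    -0.8309,    -0.0156,   184.1004],
       [    0.5291,    -0.3686,     0.7643,  -426.6342],
       [   -0.6408,     0.4168,     0.6446, -1071.2397],
       [    0.    ,     0.    ,     0.    ,     1.    ]])}
top {'fx': 374.32955895389364, 'fy': 374.32955895389364, 'cx': 324.6506082347298, 'cy': 200.72873259611205, 'camera_from_world': array([[   -0.0275,    -0.9996,    -0.0031,  -126.2439],
       [    0.9822,    -0.0276,     0.1858,  -575.2791],
       [   -0.1858,     0.002 ,     0.9826, -1637.3882],
       [    0.    ,     0.    ,     0.    ,     1.    ]])}
wrist {'fx': 349.6013523977833, 'fy': 349.6013523977833, 'cx': 323.0597759585856, 'cy': 205.50066688311404, 'camera_from_world': array([[   0.3973,   -0.9177,   -0.0012, -574.661 ],
       [   0.8863,    0.3841,   -0.2586,   29.0913],
       [   0.2377,    0.1017,    0.966 , -391.0484],
       [   0.    ,    0.    ,    0.    ,    1.    ]])}
{'time_s': 0.15, 'qpos': array([-67.7238,  18.344 ,  89.6907,   0.0004,  72.043 ,  -1.1459]), 'qvel': array([ 0.0074, -0.1912, -0.225 ,  0.1032,  0.0084, -0.0305]), 'effort': array([  0.0011, -41.2775, -23.2155,   0.0728,   0.0434,  -0.0001]), 'ee_pos': array([ 228.4049, -527.226 ,  177.604 ]), 'ee_rot': array([-179.9224,   -0.0019,   23.4219]), 'force': array([-0.0109, -0.4894, -0.5413]), 'torque': array([ 0.0254,  0.0044, -0.0239]), 'gripper_force': 0.0, 'gripper_width': 91.30643394462578}
```

View pics/scene0.png

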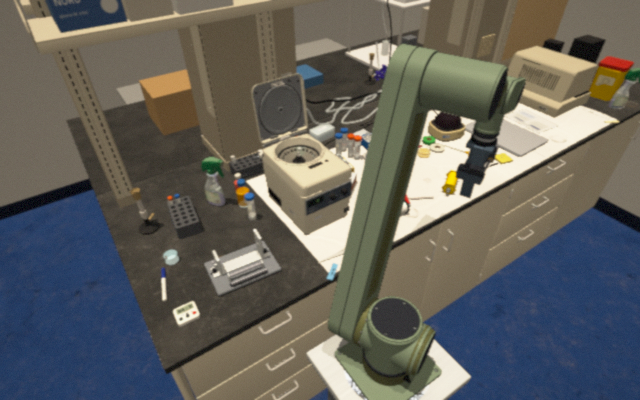

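View pics/top0.png

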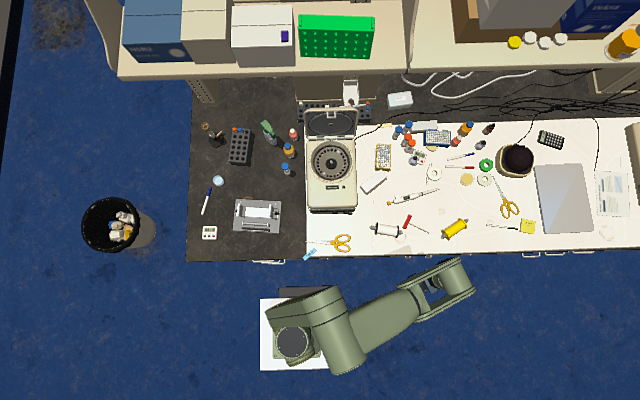

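Top view: white roll at (387,229), the yellow look-alike at (454,229), dispenser at (257,215), and the centrifuge at (332,170). The film box and tube aren't clear yet. I'll confirm the roll and dispenser in an enlarged crop.

```bash
python3 - <<'E'
import cv2,numpy as np
b=cv2.imread("pics/top0.png")
r=cv2.resize(b[205:255,355:475],None,fx=6.6,fy=6.6,interpolation=cv2.INTER_CUBIC)
d=cv2.resize(b[190:240,220:340],None,fx=5,fy=5,interpolation=cv2.INTER_CUBIC)
o=np.zeros((590,800,3),np.uint8);o[:r.shape[0],:r.shape[1]]=r;o[335:335+d.shape[0],:d.shape[1]]=d
cv2.imwrite("pics/crop1.png",o)
E
```

```text
(no output)
```

View pics/crop1.png

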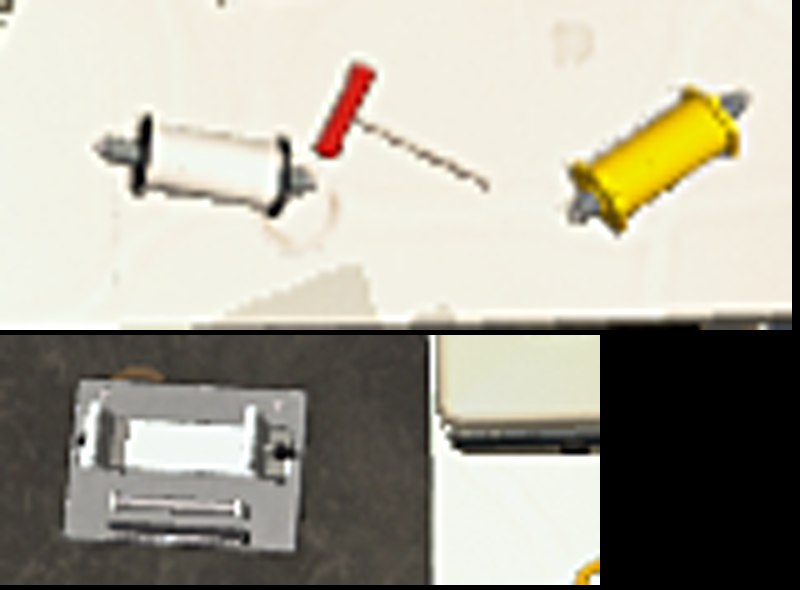

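View pics/wrist0.png

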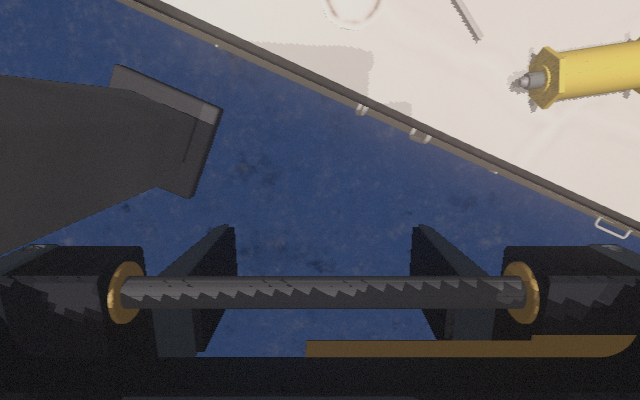

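Two roll-shaped things are in the top view. The white one with black flanges, at about (387,229), fits the description. The yellow one at (454,229) is the decoy. The white roll's longer grey end (fixed pin) points left (+y) at (369,227) and its short sprung end right at (403,233). At the dispenser, about (257,215), the tear-off bar is at the front (bottom of the picture).

```bash
cat > h.py <<'E'
from workcell import env
import cv2,numpy as np
np.set_printoptions(precision=1,suppress=True)
def ray(m,u,v):
    T=np.array(m["camera_from_world"]);R=T[:3,:3]
    d=np.array([(u-m["cx"])/m["fx"],-(v-m["cy"])/m["fy"],-1.])
    return -R.T@T[:3,3],R.T@d
def onz(m,u,v,z):
    o,d=ray(m,u,v);return o+d*(z-o[2])/d[2]
def proj(m,p):
    T=np.array(m["camera_from_world"]);c=T[:3,:3]@np.array(p,float)+T[:3,3]
    return m["cx"]+m["fx"]*c[0]/-c[2],m["cy"]-m["fy"]*c[1]/-c[2]
E
python3 - <<'E'
from h import *
t=env.camera_model("top")
f=lambda x,y:(355+x/6.6-.5,205+y/6.6-.5)
g=lambda x,y:(220+x/5-.5,190+(y-335)/5-.5)
a=onz(t,*f(95,148),25);b=onz(t,*f(318,185),25)
print("tips",a,b,np.linalg.norm(a-b),"angle",np.degrees(np.arctan2(*(a-b)[[1,0]])))
for e in [(130,155),(290,175)]: print("flange",onz(t,*f(*e),35))
for c in [(80,380),(306,390),(297,552),(64,538)]: print("base",onz(t,*g(*c),15))
for n,u,v,z in [("cfg front",309,213,0),("cfg fr",356,211,0),("cfg top front",308,192,235),("scissors",340,242,5),("pen",310,253,5),("timer",209,233,18),("film?",372,185,45),("red tool",407,220,5)]: print(n,onz(t,u,v,z))
w=env.camera_model("wrist");T=np.array(w["camera_from_world"]);s=env.state()
from scipy.spatial.transform import Rotation as Ro
R=Ro.from_euler("xyz",s["ee_rot"],degrees=True).as_matrix()
print("cam in tool",R.T@(-T[:3,:3].T@T[:3,3]-s["ee_pos"]),"look",R.T@(-T[2,:3]))
E
```

```text
tips [ 450.5 -339.5   25. ] [ 420.8 -490.8   25. ] 154.2356596479834 angle 78.90205585556261
flange [ 443.9 -361.9   35. ]
flange [ 427.2 -470.1   35. ]
base [601.  270.2  15. ]
base [585.7  60.9  15. ]
base [435.8  69.9  15. ]
base [454.5 282.3  15. ]
cfg front [525.9 -68.2   0. ]
cfg fr [ 529.1 -286.3    0. ]
cfg top front [575.1 -75.5 235. ]
scissors [ 387.6 -206.9    5. ]
pen [341.7 -69.3   5. ]
timer [443.9 387.3  18. ]
film? [ 640.3 -360.8   45. ]
red tool [ 479.9 -518.7    5. ]
cam in tool [  72.9    0.3 -207. ] look [-0.3  0.   1. ]
```

```bash
cat >> h.py <<'E'
def plan(target,yaw,n,start=None):
    """print slide/spin entries for n equal rows from the present pose to target (tool down)"""
    s=env.state();p=np.array(start[:3] if start is not None else s["ee_pos"]);y0=start[3] if start is not None else s["ee_rot"][2]
    d=(np.array(target)-p)/n;dy=(yaw-y0)/n
    print("spin each",round(-dy/8,3))
    S=[]
    for i in range(n):
        a=np.radians(y0+dy*i);S.append([round(float((np.cos(a)*d[0]+np.sin(a)*d[1])/30),2),round(float((np.sin(a)*d[0]-np.cos(a)*d[1])/30),2),round(float(-d[2]/30),2)])
    print(str(S).replace(" ",""))
E
python3 -c "
from h import *
plan([434,-395,178],80,10)"
```

```text
spin each -0.707
[[0.8,-0.13,-0.0],[0.81,-0.05,-0.0],[0.81,0.03,-0.0],[0.81,0.11,-0.0],[0.79,0.19,-0.0],[0.77,0.26,-0.0],[0.74,0.34,-0.0],[0.7,0.41,-0.0],[0.66,0.48,-0.0],[0.61,0.54,-0.0]]
```

```bash
python3 -m jog '{"jaw":[91,91,91,91,91,91,91,91,91,91],"slide":[[0.8,-0.13,0],[0.81,-0.05,0],[0.81,0.03,0],[0.81,0.11,0],[0.79,0.19,0],[0.77,0.26,0],[0.74,0.34,0],[0.7,0.41,0],[0.66,0.48,0],[0.61,0.54,0]],"spin":[-0.7,-0.7,-0.7,-0.7,-0.7,-0.7,-0.7,-0.7,-0.7,-0.75]}'
python3 -m jog '{"jaw":[91],"slide":[[0,0,0]],"spin":[0]}'
python3 - <<'E'
from h import *
import pickle
s=env.state();im=env.grab_frame("wrist")[:,:,::-1];m=env.camera_model("wrist")
cv2.imwrite("pics/w1.png",im);pickle.dump((m,s),open("w1.pkl","wb"));print(s["ee_pos"],s["ee_rot"],s["qpos"])
E
```

```text
time_s: 1.15
ee_pos: [435.1, -396.0, 177.9]
ee_rot: [-180.0, -0.0, 80.1]
force: [-0.1, -0.8, -0.3]
gripper_width: 91.7
gripper_force: 0.0
time_s: 1.25
ee_pos: [436.4, -395.2, 177.8]
ee_rot: [180.0, -0.1, 80.0]
force: [-0.3, 0.6, 0.2]
gripper_width: 91.4
gripper_force: 0.0
[ 436.4 -395.2  177.8] [180.   -0.1  80. ] [-43.3  19.6  87.8   0.1  72.6 -33.4]
```

View pics/w1.png

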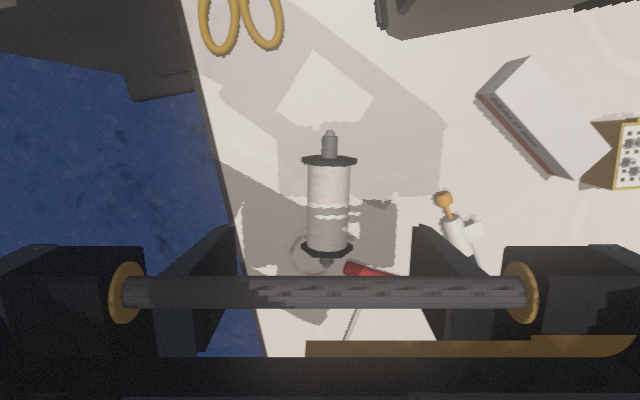

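The wrist view has the white roll upright at (328,205): long fixed neck with its tip at (330,131), hex flanges at rows about 161 and 248, and the short sprung end at (327,264). The red tool is close by at (365,270). A white and orange swab-like thing is at (450,225) and the film carton at (545,120).

```bash
python3 - <<'E'
from h import *
import pickle
m,s=pickle.load(open("w1.pkl","rb"))
a=onz(m,330,130,25);b=onz(m,327,266,25)
print(a,b,np.linalg.norm(a-b),np.degrees(np.arctan2(*(a-b)[[1,0]])))
for v in (170,240):
    l,r=onz(m,307,v,30),onz(m,349.5,v,30);print(l,r,np.linalg.norm(l-r),(l+r)/2)
print("flange fix top corners",onz(m,302,160,25),onz(m,357,160,25),"spr",onz(m,301,247,25),onz(m,353,247,25))
for n,u,v,z in [("red l",344,266,10),("red top",352,261,10),("red r",400,277,10),("swab",437,197,10),("swab2",460,250,10),("box",477,95,45)]: print(n,onz(m,u,v,z))
E
```

```text
[ 451.7 -343.1   25. ] [ 423. -489.   25.] 148.6728100446063 78.87952104603205
[ 421.6 -378.2   30. ] [ 464.4 -385.8   30. ] 43.46258801756254 [ 443. -382.   30.]
[ 407.3 -452.9   30. ] [ 452.5 -461.    30. ] 45.85163420278693 [ 429.9 -457.    30. ]
flange fix top corners [ 418.1 -367.8   25. ] [ 473.9 -377.8   25. ] spr [ 398.7 -461.6   25. ] [ 455.1 -471.7   25. ]
red l [ 441.4 -499.3   10. ]
red top [ 451.5 -494.7   10. ]
red r [ 503.8 -524.6   10. ]
swab [ 555.5 -435.8   10. ]
swab2 [ 575.7 -502.9   10. ]
box [ 591.1 -334.7   45. ]
```

```bash
python3 -c "
from h import *
plan([436.7,-419,6],79,8)"
python3 -m jog '{"jaw":[91,91,91,91,91,91,91],"slide":[[-0.16,0.02,0.84],[-0.16,0.02,0.84],[-0.16,0.02,0.84],[-0.16,0.02,0.84],[-0.16,0.02,0.84],[0,0,0.7],[0,0,0]],"spin":[0.025,0.025,0.025,0.025,0.025,0,0]}'
```

```text
spin each 0.014
[[-0.09,0.02,0.72],[-0.09,0.02,0.72],[-0.09,0.02,0.72],[-0.09,0.02,0.72],[-0.09,0.02,0.72],[-0.09,0.02,0.72],[-0.09,0.02,0.72],[-0.09,0.02,0.72]]
time_s: 2.0
ee_pos: [430.0, -419.8, 28.2]
ee_rot: [-179.6, -0.2, 78.7]
force: [0.3, 0.9, -1.1]
gripper_width: 91.1
gripper_force: 0.0
```

```bash
python3 -m jog '{"jaw":[91,91,91,91,70,55,46,44,40,40],"slide":[[0.07,0.21,0],[0,0,0.4],[0,0,0.34],[0,0,0],[0,0,0],[0,0,0],[0,0,0],[0,0,0],[0,0,0],[0,0,0]],"spin":[0,0,0,0,0,0,0,0,0,0]}' 30
python3 -m jog '{"jaw":[35,30],"slide":[[0,0,0],[0,0,0]],"spin":[0,0]}' 50
```

```text
time_s: 3.0
ee_pos: [439.6, -420.2, 9.2]
ee_rot: [180.0, 0.0, 78.8]
force: [-0.2, 0.1, -0.1]
gripper_width: 45.7
gripper_force: 0.0
time_s: 3.2
ee_pos: [439.6, -420.1, 9.1]
ee_rot: [180.0, 0.0, 78.8]
force: [-0.3, 0.4, 0.4]
gripper_width: 31.4
gripper_force: 0.0
```

```bash
python3 - <<'E'
from h import *
im=env.grab_frame("wrist")[:,:,::-1];b=env.grab_frame("top")[200:260,340:440,::-1]
print(env.state()["gripper_width"],env.state()["gripper_force"])
o=np.zeros((590,640,3),np.uint8);o[:400]=im;o[400:580,:300]=cv2.resize(b,None,fx=3,fy=3);cv2.imwrite("pics/w2.png",o)
E
```

```text
30.22324637636477 0.0
```

View pics/w2.png

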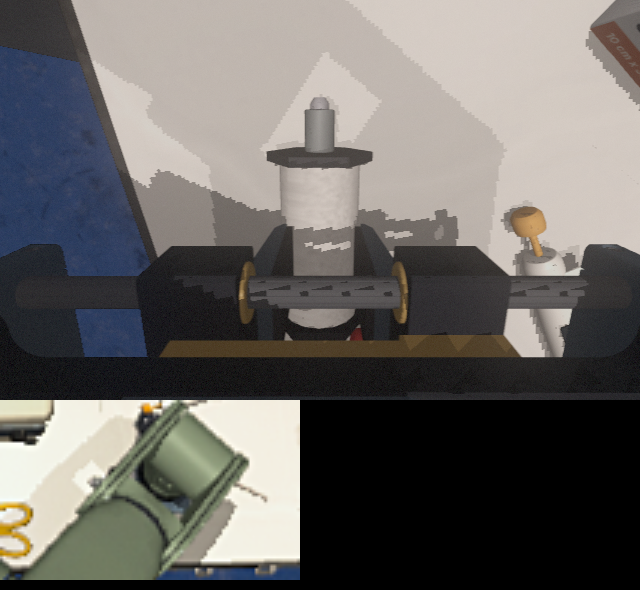

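The roll sits between the fingers at (320,240), and the pads look flush with the film at columns 293 and 358. The opening and force readings don't agree with that, so I'll close further and check.

```bash
python3 -m jog '{"jaw":[25,20,10],"slide":[[0,0,0],[0,0,0],[0,0,0]],"spin":[0,0,0]}' 50; python3 -c "
from h import *
cv2.imwrite('pics/w3.png',env.grab_frame('wrist')[:,:,::-1])
a=cv2.imread('pics/w2.png')[:400];b=cv2.imread('pics/w3.png');cv2.imwrite('pics/w3c.png',np.hstack([a[80:360,140:540],b[80:360,140:540]]))"
```

```text
time_s: 3.6
ee_pos: [438.8, -420.1, 10.1]
ee_rot: [-179.9, 0.0, 78.8]
force: [-3.3, 2.6, 16.2]
gripper_width: 15.3
gripper_force: 11.5
```

View pics/w3c.png

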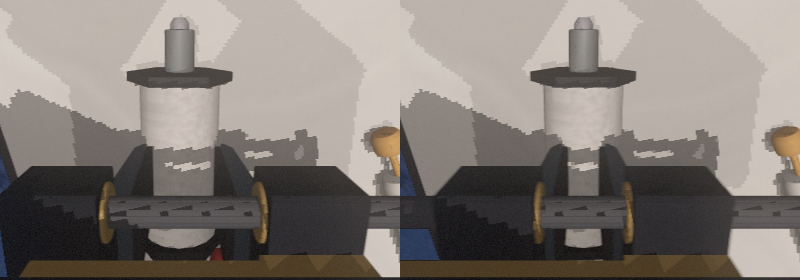

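```bash
python3 - <<'E'
from h import *
import pickle
from scipy.spatial.transform import Rotation as Ro
m,s=pickle.load(open("w1.pkl","rb"))
R=Ro.from_euler("xyz",s["ee_rot"],degrees=True).as_matrix()
for z in (0,-14,-30,-45):
  print(z,[proj(m,s["ee_pos"]+R@[16,y,z]) for y in(-45.5,45.5)])
for z in (0,20):print(onz(m,330,130,z))
s=env.state();print(s["qpos"],s["ee_pos"],s["gripper_width"])
t=env.camera_model("top");
m2=env.camera_model("wrist")
for z in (15,25,35): print(z,[np.round(onz(m2,u,v,z),1) for u,v in((320,97),(267,156),(372,156))])
E
```

```text
0 [(np.float64(250.31011692653806), np.float64(205.79438253464622)), (np.float64(398.7925516796908), np.float64(205.45966498400895))]
-14 [(np.float64(245.37184099181994), np.float64(212.13084737356465)), (np.float64(403.8559132405622), np.float64(211.78026198046734))]
-30 [(np.float64(238.84604345141912), np.float64(220.50431358065492)), (np.float64(410.5480426030728), np.float64(220.13405071154847))]
-45 [(np.float64(231.65631731488878), np.float64(229.7296884823064)), (np.float64(417.9223870212194), np.float64(229.3394488684533))]
[ 451.9 -344.4    0. ]
[ 451.7 -343.4   20. ]
[-44.8  29.5  97.8  -0.1  52.7 -33.6] [ 439.  -420.2   10.8] 12.031189268967248
15 [array([ 453.3, -340.9,   15. ]), array([ 416.8, -367. ,   15. ]), array([ 476.4, -378.7,   15. ])]
25 [array([ 453.3, -341.3,   25. ]), array([ 418.6, -366.1,   25. ]), array([ 475.3, -377.3,   25. ])]
35 [array([ 453.3, -341.7,   35. ]), array([ 420.4, -365.2,   35. ]), array([ 474.1, -375.8,   35. ])]
```

Left crop (opening about 30): the pads flank the film at columns 152 and 213. Right crop (opening about 13): they're pinching the roll's top, and the tool is being pushed up. So the real fingertips sit about 35 mm short of the reported TCP, since the chord geometry and the fingertip pixels give the same offset. I'll open, then feel my way lower.

```bash
python3 -m jog '{"jaw":[40,60,75,85,85,85],"slide":[[0,0,0],[0,0,0],[0,0,0],[0,0,0],[0,0,0.25],[0,0,0.1]],"spin":[0,0,0,0,0,0]}'; python3 -m jog '{"jaw":[85,85,85],"slide":[[0,0,0.15],[0,0,0],[0,0,0]],"spin":[0,0,0]}';  python3 -m jog '{"jaw":[85,85],"slide":[[0,0,0.1],[0,0,0]],"spin":[0,0]}'
```

```text
time_s: 4.25
ee_pos: [439.0, -419.6, -2.7]
ee_rot: [-179.9, -0.1, 78.8]
force: [-0.4, 0.5, 0.1]
gripper_width: 56.7
gripper_force: 0.0
time_s: 4.55
ee_pos: [439.5, -420.0, -6.3]
ee_rot: [-180.0, -0.0, 78.8]
force: [0.1, -1.3, -0.1]
gripper_width: 80.8
gripper_force: 0.0
time_s: 4.75
ee_pos: [439.5, -420.0, -9.2]
ee_rot: [-180.0, -0.0, 78.8]
force: [-0.1, 0.1, -0.0]
gripper_width: 84.7
gripper_force: 0.0
```

```bash
python3 -m jog '{"jaw":[85,85,85],"slide":[[0,0,0.2],[0,0,0.1],[0,0,0]],"spin":[0,0,0]}'; python3 -m jog '{"jaw":[85,85,85],"slide":[[0,0,0.1],[0,0,0.1],[0,0,0]],"spin":[0,0,0]}'
python3 - <<'E'
from h import *
im=env.grab_frame("wrist")[:,:,::-1];a=env.grab_frame("scene")[120:220,400:530,::-1]
o=np.zeros((580,640,3),np.uint8);o[:400]=im;o[400:,:234]=cv2.resize(a,(234,180));cv2.imwrite("pics/w4.png",o)
E
```

```text
time_s: 5.05
ee_pos: [439.2, -419.7, -18.7]
ee_rot: [-179.9, -0.0, 78.8]
force: [-0.6, 0.4, -0.1]
gripper_width: 84.9
gripper_force: 0.0
time_s: 5.35
ee_pos: [439.3, -419.8, -24.4]
ee_rot: [-180.0, -0.0, 78.8]
force: [-0.6, -0.3, 0.1]
gripper_width: 85.4
gripper_force: 0.0
```

View pics/w4.png

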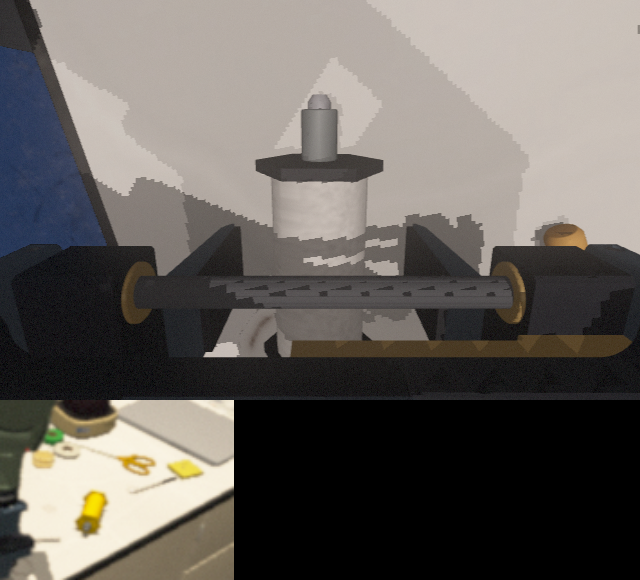

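The fingers now straddle the film, with inner tips at (240,226) and (406,226) and the film spanning 272 to 367. There's no contact yet. I'll go down a little and close.

```bash
python3 -m jog '{"jaw":[85,70,60,52,46,42,38,34,30,30],"slide":[[0,0,0.13],[0,0,0],[0,0,0],[0,0,0],[0,0,0],[0,0,0],[0,0,0],[0,0,0],[0,0,0],[0,0,0]],"spin":[0,0,0,0,0,0,0,0,0,0]}' 25;  python3 -m jog '{"jaw":[20,20,20],"slide":[[0,0,0],[0,0,0],[0,0,0]],"spin":[0,0,0]}' 50
```

```text
time_s: 6.45
ee_pos: [439.3, -420.0, -27.8]
ee_rot: [-180.0, -0.0, 78.8]
force: [-1.6, 0.1, 0.8]
gripper_width: 43.3
gripper_force: 25.0
time_s: 6.75
ee_pos: [439.4, -420.0, -27.8]
ee_rot: [-180.0, -0.0, 78.8]
force: [-2.0, -0.5, 2.5]
gripper_width: 43.4
gripper_force: 50.0
```

```bash
python3 -m jog '{"jaw":[20,20,20,20,20],"slide":[[0,0,-0.3],[0,0,-0.7],[0,0,-0.9],[0,0,-0.3],[0,0,0]],"spin":[0,0,0,0,0]}'
python3 - <<'E'
from h import *
P=[439.4,-420,40,78.8]
for q,n in(([390,-330,110,80],4),([390,0,115,83.5],12),([430,150,120,85.7],6)):
    plan(q[:3],q[3],n,P);P=q
t=env.camera_model("top")
for n,u,v,z in [("tubeA",286,165,112),("tubeB",290,146,112),("pen",206,201,10),("cfg L",307,172,235)]: print(n,onz(t,u,v,z))
E
```

```text
time_s: 7.25
ee_pos: [440.7, -421.0, 39.7]
ee_rot: [179.8, 0.1, 78.8]
force: [-0.2, 0.7, -2.1]
gripper_width: 42.9
gripper_force: 50.0
spin each -0.038
[[0.66,-0.55,-0.58],[0.66,-0.55,-0.58],[0.66,-0.54,-0.58],[0.66,-0.54,-0.58]]
spin each -0.036
[[0.9,-0.16,-0.01],[0.9,-0.15,-0.01],[0.9,-0.15,-0.01],[0.91,-0.15,-0.01],[0.91,-0.14,-0.01],[0.91,-0.14,-0.01],[0.91,-0.13,-0.01],[0.91,-0.13,-0.01],[0.91,-0.12,-0.01],[0.91,-0.12,-0.01],[0.91,-0.11,-0.01],[0.91,-0.11,-0.01]]
spin each -0.046
[[0.85,0.13,-0.03],[0.85,0.13,-0.03],[0.85,0.14,-0.03],[0.85,0.14,-0.03],[0.85,0.15,-0.03],[0.85,0.15,-0.03]]
tubeA [726.8  25.  112. ]
tubeB [814.6   6.4 112. ]
pen [594.  408.1  10. ]
cfg L [658.7 -73.1 235. ]
```

```bash
python3 -m jog '{"jaw":[20,20,20,20,20,20,20,20,20,20],"slide":[[0.66,-0.55,-0.58],[0.66,-0.55,-0.58],[0.66,-0.54,-0.58],[0.66,-0.54,-0.58],[0.9,-0.16,0],[0.9,-0.15,0],[0.9,-0.15,0],[0.91,-0.15,0],[0.91,-0.14,0],[0.91,-0.14,0]],"spin":[-0.04,-0.04,-0.04,-0.04,-0.04,-0.04,-0.04,-0.04,-0.04,-0.04]}'
python3 -m jog '{"jaw":[20,20,20,20,20,20],"slide":[[0.91,-0.13,0],[0.91,-0.13,0],[0.91,-0.12,0],[0.91,-0.12,0],[0.91,-0.11,0],[0.91,-0.11,0]],"spin":[-0.04,-0.04,-0.04,-0.04,-0.04,-0.04]}'
python3 -m jog '{"jaw":[20,20,20,20,20,20,20,20],"slide":[[0.85,0.13,-0.04],[0.85,0.13,-0.04],[0.85,0.14,-0.04],[0.85,0.14,-0.04],[0.85,0.15,-0.04],[0.85,0.15,-0.04],[0,0,0],[0,0,0]],"spin":[-0.04,-0.04,-0.04,-0.04,-0.04,-0.04,0,0]}'
python3 - <<'E'
from h import *
import pickle
s=env.state();im=env.grab_frame("wrist")[:,:,::-1];m=env.camera_model("wrist")
cv2.imwrite("pics/w5.png",im);pickle.dump((m,s),open("w5.pkl","wb"));print(s)
cv2.imwrite("pics/scene5.png",env.grab_frame("scene")[:,:,::-1]);cv2.imwrite("pics/top5.png",env.grab_frame("top")[:,:,::-1])
E
```

```text
time_s: 8.25
ee_pos: [388.5, -163.5, 106.5]
ee_rot: [-179.9, -0.0, 82.0]
force: [0.2, -0.1, -2.3]
gripper_width: 43.2
gripper_force: 50.0
time_s: 8.85
ee_pos: [387.5, 1.3, 106.7]
ee_rot: [-179.9, 0.0, 83.9]
force: [0.5, 0.5, -2.4]
gripper_width: 42.6
gripper_force: 50.0
time_s: 9.65
ee_pos: [426.6, 150.1, 113.8]
ee_rot: [-179.9, 0.1, 85.9]
force: [0.4, 0.6, -1.6]
gripper_width: 43.3
gripper_force: 50.0
{'time_s': 9.65, 'qpos': array([ 17.9,  10.6, 110.5,  -0. ,  59.1,  22. ]), 'qvel': array([-1.2, -0.8,  0.6, -0.2,  0.2, -0.1]), 'effort': array([  0.6, -31.8, -21.8,   0.1,  -0.1,   0. ]), 'ee_pos': array([426.6, 150.1, 113.8]), 'ee_rot': array([-179.9,    0.1,   85.9]), 'force': array([ 0.4,  0.6, -1.6]), 'torque': array([-0.1, -0.1, -0.1]), 'gripper_force': 49.999467730522156, 'gripper_width': 43.25307897753267}
```

View pics/w5.png

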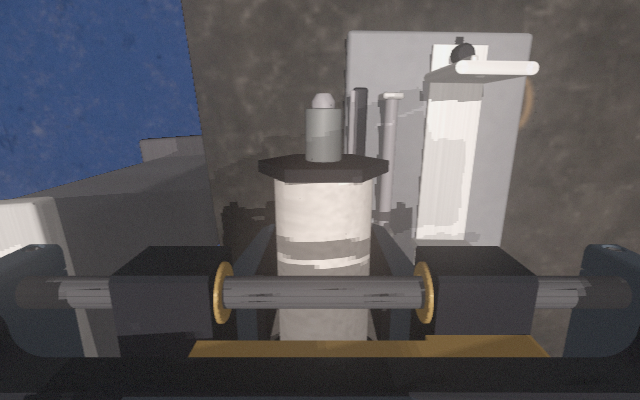

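The wrist view shows the dispenser's base top edge from (347,33) to (531,35) and its right edge running down to (500,245). The short cheek's top strip is a bright band from (458,69) to (537,69), and the held roll's fixed pin tip is at (323,95). The tall cheek is hidden behind the gripper.

```bash
python3 - <<'E'
from h import *
import pickle
from scipy.spatial.transform import Rotation as Ro
m,s=pickle.load(open("w5.pkl","rb"));im=cv2.imread("pics/w5.png");g=im.min(2).astype(int)
for c in (465,480,500,520,530): print(c,g[56:84,c])
print("row69",g[69,450:466],g[69,528:545])
print("base top c400,500",g[24:42,380],g[24:42,510]);print("right r60,150,220",g[90,510:535],g[220,490:515])
print("left r60",g[60,335:358])
R=Ro.from_euler("xyz",s["ee_rot"],degrees=True).as_matrix()
tool=lambda p:R.T@(np.array(p)-s["ee_pos"])
zt=s["ee_pos"][2]+52.8
print("fixed tip tool",tool(onz(m,323,93.5,zt)),"flange corners",tool(onz(m,259,164,zt)),tool(onz(m,388,164,zt)))
E
```

```text
465 [ 96 105 125 123 216 241 242 241 240 239 238 240 239 241 240 241 235 223
 129 117 119 118 120 122 124 122 124 153]
480 [232 232 231 233 232 231 230 230 231 233 234 234 234 234 233 233 230 229
 151 130 141 131 119 119 121 120 123 143]
500 [171 171 168 168 187 231 228 228 229 229 230 230 231 232 232 230 228 226
 187 117 115 117 117 115 132 168 169 169]
520 [166 165 164 167 170 221 228 225 226 225 226 226 228 229 230 227 227 224
 209 121 116 158 165 166 166 163 166 164]
530 [ 95  92  91  91  91 199 232 229 233 233 237 236 236 236 236 235 237 231
 227 122  93  92  97  96  99 101 102  99]
row69 [122 124 125 124 122 172 223 238 238 238 238 239 242 242 242 241] [235 236 236 235 231 228 227 227 227 226 202 120  94  93  93  91  96]
base top c400,500 [ 85  85  85  91  86  88  98 141 153 164 172 174 173 174 173 173 174 174] [ 86  85  85  89  87  86  88  89  99 146 159 162 165 168 167 167 168 164]
right r60,150,220 [169 168 168 167 167 168 166 163 166 164 163 164 159 143 117 101 103 102
 109 109 107 101 102  94  98] [164 163 163 163 162 162 162 163 163 160 161 161 153 138 100  91  87  90
  89  87  84  87  88  85  84]
left r60 [ 82  82  83  84  81  84  85  82  87  88  85  93 124 142 153 166 173 173
 175 175 175 174 175]
fixed tip tool [ 79.5   0.3 -52.9] flange corners [ 49.8 -28.1 -52.8] [ 49.8  29.  -52.9]
```

```bash
python3 - <<'E'
from h import *
import pickle
m,s=pickle.load(open("w5.pkl","rb"))
a,b=onz(m,470,73.6,87),onz(m,530,74.5,87)   # inner top edge
print("inner",a,b,"ang",np.degrees(np.arctan2(*(b-a)[[1,0]])))
a2,b2=onz(m,470,60,87),onz(m,530,61,87);print("outer",a2,b2)
l,r=onz(m,455.2,69,87),onz(m,538.5,69,87);print("ends",l,r,np.linalg.norm(l-r))
t1,t2=onz(m,380,30.7,15),onz(m,510,32.8,15);print("base top",t1,t2,np.degrees(np.arctan2(*(t2-t1)[[1,0]])))
r1,r2=onz(m,523.5,90,15),onz(m,503.5,220,15);print("right",r1,r2,np.degrees(np.arctan2(*(r2-r1)[[1,0]])))
l1=onz(m,347.5,60,15)
print("left",l1)
d=(r2-r1)/np.linalg.norm(r2-r1);n=np.array([-d[1],d[0],0]);print("base width",(l1-r1)@n)
for yaw in (-4.3,):pass
# frame: x axis angle th from averaging
th=np.radians(np.mean([np.degrees(np.arctan2(*(t2-t1)[[1,0]])),np.degrees(np.arctan2(*(r2-r1)[[1,0]]))+90]))
ex=np.array([np.cos(th),np.sin(th),0]);ey=np.array([-np.sin(th),np.cos(th),0])
xo=(r1@ex+r2@ex)/2-75; xo2=l1@ex+75; xc=(l@ex+r@ex)/2-15; yo=(t1@ey+t2@ey)/2-108
yin=(a@ey+b@ey)/2
print("th",np.degrees(th),"xo",xo,xo2,xc,"yo",yo,"inner short y rel",yin-yo,(a2@ey+b2@ey)/2-yo)
for x in (xo,xc): print("origin",ex*x+ey*yo)
xm=(xo+xo2+xc)/3
print("short hole",ex*(xm+15)+ey*yin,"tall",ex*(xm+15)+ey*(yin-135))
E
```

```text
inner [525.6 238.5  87. ] [563.2 235.2  87. ] ang -4.952317571780833
outer [525.3 246.5  87. ] [562.6 243.2  87. ]
ends [516.3 241.9  87. ] [568.2 238.1  87. ] 52.05686921157665
base top [481.6 281.1  15. ] [585. 272.  15.] -5.006729925399231
right [599.  227.5  15. ] [589.4 114.8  15. ] -94.86622305661523
left [454.5 261.2  15. ]
base width -146.84335753445217
th -4.9364764910072285 xo 502.2952852371709 505.356517773572 504.60616148725694 yo 213.402856918093 inner short y rel 69.44069992853122 77.35266921032508
origin [518.8 169.4   0. ]
origin [521.1 169.2   0. ]
short hole [541.5 237.1   0. ] tall [529.9 102.6   0. ]
```

```bash
python3 -c "
from h import *
plan([536.7,179.7,105],85.06,6)"
```

```text
spin each 0.016
[[0.21,0.6,0.05],[0.21,0.6,0.05],[0.22,0.6,0.05],[0.22,0.6,0.05],[0.22,0.59,0.05],[0.22,0.59,0.05]]
```

```bash
python3 -m jog '{"jaw":[20,20,20,20,20,20,20,20],"slide":[[0.21,0.6,0.05],[0.21,0.6,0.05],[0.22,0.6,0.05],[0.22,0.6,0.05],[0.22,0.59,0.05],[0.22,0.59,0.05],[0,0,0],[0,0,0]],"spin":[0.016,0.016,0.016,0.016,0.016,0.016,0,0]}' 60
cat >> h.py <<'E'
th=np.radians(-4.936);ex=np.array([np.cos(th),np.sin(th),0]);ey=np.array([-np.sin(th),np.cos(th),0])
def rep():
    s=env.state();p=s["ee_pos"];f=s["force"]
    print("t %.2f roll ex %.1f (hole 519.6) ey %.1f axis z %.1f yaw %.2f (85.06) | F ex %.1f ey %.1f z %.1f w %.1f"%(s["time_s"],p@ex+.3,p@ey+.8,p[2]+52.8,s["ee_rot"][2],f@ex,f@ey,f[2],s["gripper_width"]), s["torque"])
E
python3 -c "
from h import *
rep()"
```

```text
time_s: 10.6
ee_pos: [536.9, 179.8, 105.5]
ee_rot: [-179.9, 0.0, 85.0]
force: [-0.9, -0.0, -2.9]
gripper_width: 43.2
gripper_force: 60.0
t 10.60 roll ex 519.7 (hole 519.6) ey 226.1 axis z 158.3 yaw 85.04 (85.06) | F ex -0.9 ey -0.1 z -2.9 w 43.2 [-0.  0.  0.]
```

```bash
python3 - <<'E'
from h import *
s=env.state();im=env.grab_frame("wrist")[:,:,::-1];m=env.camera_model("wrist");cv2.imwrite("pics/w6.png",im)
g=im.min(2).astype(int)
c=lambda x,y,z:proj(m,ex*x+ey*y+np.array([0,0,z]))
print("pred cheek top outer ends",c(493.6,290.8,87),c(545.6,290.8,87),"inner",c(493.6,282.8,87),c(545.6,282.8,87),"neck tip",c(519.6,226+78,158))
for r in range(*[int(v) for v in (c(519.6,290.8,87)[1]-2,c(519.6,282.8,87)[1]+3)],3):
    x=np.where(g[r]>205)[0];x=x[(x>230)&(x<420)];print(r,x.min() if len(x) else 0,x.max() if len(x) else 0,len(x))
E
```

```text
pred cheek top outer ends (np.float64(282.11661449926083), np.float64(123.61606121521643)) (np.float64(364.87503424906504), np.float64(123.58612678745553)) inner (np.float64(282.504676031122), np.float64(136.56024027568702)) (np.float64(364.489358690811), np.float64(136.5376837483501)) neck tip (np.float64(323.29045797075463), np.float64(97.04796668784245))
121 232 390 72
124 231 383 107
127 231 376 107
130 231 363 100
133 231 362 96
136 238 297 51
```

```bash
python3 - <<'E'
import cv2
g=cv2.imread("pics/w6.png").min(2)
for r in (127,130,133):print(r,g[r,270:300].tolist(),g[r,352:372].tolist())
for r in (105,115,125):print(r,g[r,296:352].tolist())
E
```

```text
127 [211, 213, 210, 210, 210, 212, 212, 210, 213, 212, 219, 255, 255, 255, 255, 255, 255, 255, 255, 255, 255, 255, 255, 255, 255, 255, 255, 255, 255, 255] [255, 255, 255, 255, 255, 255, 255, 255, 255, 255, 255, 239, 195, 195, 193, 195, 195, 194, 193, 192]
130 [210, 211, 210, 212, 211, 210, 211, 211, 211, 211, 226, 255, 255, 255, 255, 255, 255, 255, 255, 255, 255, 255, 255, 255, 255, 255, 255, 255, 255, 255] [255, 255, 255, 255, 255, 255, 255, 255, 255, 255, 255, 242, 201, 194, 194, 194, 194, 193, 194, 193]
133 [210, 210, 210, 209, 210, 211, 210, 209, 210, 211, 210, 211, 241, 255, 255, 255, 255, 255, 255, 255, 255, 255, 255, 255, 255, 255, 255, 255, 255, 255] [255, 255, 255, 255, 255, 255, 255, 255, 255, 253, 224, 194, 194, 193, 191, 193, 192, 192, 193, 193]
105 [255, 255, 255, 255, 255, 255, 255, 255, 255, 255, 255, 255, 255, 255, 255, 254, 173, 196, 202, 206, 214, 217, 220, 222, 226, 230, 235, 237, 238, 236, 231, 226, 220, 214, 206, 198, 190, 183, 179, 233, 255, 255, 255, 255, 255, 255, 255, 255, 255, 255, 255, 255, 255, 243, 198, 196]
115 [255, 255, 255, 255, 255, 255, 255, 255, 240, 161, 153, 161, 164, 170, 175, 179, 182, 185, 191, 196, 198, 202, 205, 208, 211, 215, 217, 218, 218, 215, 211, 209, 206, 202, 200, 196, 193, 191, 186, 183, 179, 176, 172, 170, 159, 160, 230, 255, 255, 255, 255, 255, 255, 233, 188, 196]
125 [255, 255, 255, 255, 255, 255, 255, 255, 255, 166, 153, 162, 169, 172, 178, 179, 185, 189, 194, 195, 200, 203, 207, 210, 214, 215, 217, 218, 215, 212, 209, 207, 204, 199, 198, 195, 191, 189, 184, 183, 179, 173, 170, 163, 151, 175, 233, 255, 255, 255, 255, 255, 255, 255, 255, 255]
```

```bash
python3 -m jog '{"jaw":[20,20,20,20,20,20],"slide":[[0,-0.03,0],[0,0,0.6],[0,0,0.6],[0,0,0.4],[0,0,0.25],[0,0,0]],"spin":[0,0,0,0,0,0]}'; python3 -c "
from h import *
rep()"; python3 -m jog '{"jaw":[20,20,20,20],"slide":[[-0.05,0,0.03],[-0.05,0,0],[0,0,0],[0,0,0]],"spin":[0,0,0,0]}';python3 -c "
from h import *
rep()"
```

```text
time_s: 11.25
ee_pos: [535.9, 180.6, 49.6]
ee_rot: [-179.9, 0.0, 85.1]
force: [-0.1, -0.9, -1.2]
gripper_width: 43.1
gripper_force: 60.0
t 11.25 roll ex 518.7 (hole 519.6) ey 226.8 axis z 102.4 yaw 85.10 (85.06) | F ex 0.0 ey -0.9 z -1.2 w 43.1 [-0.  -0.1  0. ]
time_s: 11.65
ee_pos: [536.8, 177.8, 50.0]
ee_rot: [179.9, -0.0, 85.1]
force: [0.3, -0.4, -2.9]
gripper_width: 43.0
gripper_force: 60.0
t 11.65 roll ex 519.8 (hole 519.6) ey 224.2 axis z 102.8 yaw 85.08 (85.06) | F ex 0.4 ey -0.4 z -2.9 w 43.0 [-0. -0.  0.]
```

```bash
R(){ python3 -c "
from h import *
rep()"; }
python3 -m jog '{"jaw":[20,20],"slide":[[-0.05,0,0],[0,0,0]],"spin":[0,0]}'>/dev/null;R;python3 -m jog '{"jaw":[20,20],"slide":[[-0.05,0,0],[0,0,0]],"spin":[0,0]}'>/dev/null;R;python3 -m jog '{"jaw":[20,20],"slide":[[-0.05,0,0],[0,0,0]],"spin":[0,0]}'>/dev/null;R;python3 -m jog '{"jaw":[20,20],"slide":[[-0.05,0,0],[0,0,0]],"spin":[0,0]}'>/dev/null;R
```

```text
t 11.85 roll ex 519.6 (hole 519.6) ey 222.5 axis z 102.4 yaw 85.09 (85.06) | F ex -0.7 ey -0.2 z -1.3 w 43.0 [-0.  -0.1  0. ]
t 12.05 roll ex 519.5 (hole 519.6) ey 221.0 axis z 102.3 yaw 85.09 (85.06) | F ex -1.0 ey 0.7 z -2.2 w 42.7 [-0.  -0.1 -0.1]
t 12.25 roll ex 519.5 (hole 519.6) ey 219.5 axis z 102.3 yaw 85.09 (85.06) | F ex -0.3 ey 1.2 z -2.1 w 43.1 [ 0.  -0.1  0. ]
t 12.45 roll ex 519.6 (hole 519.6) ey 218.8 axis z 102.4 yaw 85.06 (85.06) | F ex -0.5 ey 3.0 z -2.8 w 43.4 [ 0.5 -0.1 -0. ]
```

```bash
R(){ python3 -c "
from h import *
rep()"; }
python3 -m jog '{"jaw":[20,20,20],"slide":[[-0.05,-0.02,0],[-0.05,0,0],[0,0,0]],"spin":[0,0,0]}'>/dev/null;R;python3 -m jog '{"jaw":[20,20,20],"slide":[[-0.05,0,0],[-0.05,0,0],[0,0,0]],"spin":[0,0,0]}'>/dev/null;R;python3 -m jog '{"jaw":[20,20,20],"slide":[[-0.05,0,0],[-0.05,0,0],[0,0,0]],"spin":[0,0,0]}'>/dev/null;R
```

```text
t 12.75 roll ex 519.5 (hole 519.6) ey 215.6 axis z 102.5 yaw 85.09 (85.06) | F ex 0.8 ey 4.7 z -3.0 w 43.0 [ 0.8 -0.4  0.1]
t 13.05 roll ex 519.5 (hole 519.6) ey 212.7 axis z 102.5 yaw 85.08 (85.06) | F ex 1.0 ey 5.1 z -2.8 w 43.2 [ 0.9 -0.3  0.1]
t 13.35 roll ex 519.6 (hole 519.6) ey 210.1 axis z 102.6 yaw 85.06 (85.06) | F ex 1.6 ey 5.8 z -2.6 w 43.2 [ 1.1 -0.4  0. ]
```

```bash
cat > avg.py <<'E'
from h import *
S=[]
for i in range(6):
    env.grab_frame("top");S.append(env.state())
p=np.mean([s["ee_pos"] for s in S],0);f=np.mean([s["force"] for s in S],0);q=np.mean([s["torque"] for s in S],0)
print("t %.2f ex %.2f ey %.2f axis z %.2f F ex %.2f ey %.2f z %.2f"%(S[-1]["time_s"],p@ex+.3,p@ey+.8,p[2]+52.8,f@ex,f@ey,f[2]),"M",np.round([q@ex,q@ey,q[2]],2),np.round(np.std([s["force"] for s in S],0),2))
E
python3 avg.py
```

```text
t 13.65 ex 519.53 ey 210.22 axis z 102.55 F ex 0.95 ey 6.19 z -2.52 M [ 1.1 -0.3  0.1] [0.6 0.5 0.5]
```

```bash
python3 -m jog '{"jaw":[20,20,20,20,20,20],"slide":[[-0.05,0,0],[-0.05,0,0],[-0.05,0,0],[-0.05,0,0],[0,0,0],[0,0,0]],"spin":[0,0,0,0,0,0]}'; python3 avg.py;  python3 -m jog '{"jaw":[20,20,20],"slide":[[-0.03,0,0],[0,0,0],[0,0,0]],"spin":[0,0,0]}'; python3 avg.py
```

```text
time_s: 14.25
ee_pos: [535.0, 158.7, 49.9]
ee_rot: [179.9, -0.2, 85.0]
force: [1.9, 8.3, -2.1]
gripper_width: 43.6
gripper_force: 60.0
t 14.55 ex 519.59 ey 204.98 axis z 102.63 F ex 0.61 ey 8.55 z -2.88 M [ 1.5 -0.2  0. ] [0.2 0.5 0.5]
time_s: 14.85
ee_pos: [534.9, 157.9, 49.8]
ee_rot: [179.9, -0.2, 85.0]
force: [0.9, 9.0, -3.8]
gripper_width: 43.0
gripper_force: 60.0
t 15.15 ex 519.61 ey 204.20 axis z 102.64 F ex 0.57 ey 8.82 z -2.88 M [ 1.6 -0.2  0.1] [0.4 0.3 0.6]
```

```bash
python3 -m jog '{"jaw":[20,20,20],"slide":[[-0.03,0,0],[0,0,0],[0,0,0]],"spin":[0,0,0]}'>/dev/null; python3 avg.py;  python3 -m jog '{"jaw":[20,20,20],"slide":[[-0.03,0,0],[0,0,0],[0,0,0]],"spin":[0,0,0]}'>/dev/null; python3 avg.py
```

```text
t 15.75 ex 519.62 ey 203.42 axis z 102.66 F ex 0.43 ey 9.01 z -3.04 M [ 1.6 -0.2  0. ] [0.4 0.3 0.7]
t 16.35 ex 519.62 ey 202.62 axis z 102.67 F ex 0.80 ey 9.55 z -3.08 M [ 1.7 -0.2  0. ] [0.5 0.3 0.3]
```

```bash
python3 -m jog '{"jaw":[20,20,20,20,20,20],"slide":[[0,0,0.05],[0,0,0.05],[0,0,0.05],[0,0,0.05],[0,0,0.05],[0,0,0]],"spin":[0,0,0,0,0,0]}'; python3 avg.py;  python3 -m jog '{"jaw":[20,20,20,20],"slide":[[0,0,0.05],[0,0,0.05],[0,0,0.05],[0,0,0]],"spin":[0,0,0,0]}'; python3 avg.py
```

```text
time_s: 16.95
ee_pos: [535.3, 156.4, 43.2]
ee_rot: [179.8, -0.2, 85.0]
force: [1.1, 9.6, 0.8]
gripper_width: 42.9
gripper_force: 60.0
t 17.25 ex 520.15 ey 202.73 axis z 95.99 F ex -0.17 ey 9.20 z 1.66 M [ 1.4 -0.1 -0. ] [0.6 0.5 0.6]
time_s: 17.65
ee_pos: [535.4, 156.4, 38.7]
ee_rot: [179.8, -0.2, 85.0]
force: [0.8, 9.7, 1.2]
gripper_width: 43.1
gripper_force: 60.0
t 17.95 ex 520.28 ey 202.74 axis z 91.55 F ex 0.26 ey 9.33 z 1.45 M [ 1.4 -0.1  0. ] [0.8 0.2 0.6]
```

```bash
python3 -m jog '{"jaw":[20,20,20,20],"slide":[[0,-0.01,0.05],[0,-0.01,0.05],[0,-0.01,0.05],[0,0,0]],"spin":[0,0,0,0]}'; python3 avg.py;  python3 -m jog '{"jaw":[20,20,20,20],"slide":[[0,0,0.05],[0,0,0.05],[0,0,0.05],[0,0,0]],"spin":[0,0,0,0]}'; python3 avg.py
```

```text
time_s: 18.35
ee_pos: [535.0, 156.5, 34.4]
ee_rot: [179.8, -0.2, 85.1]
force: [1.1, 9.4, 2.2]
gripper_width: 43.3
gripper_force: 60.0
t 18.65 ex 519.83 ey 202.78 axis z 87.19 F ex 0.89 ey 9.41 z 1.15 M [ 1.4 -0.2  0.1] [0.3 0.4 0.4]
time_s: 19.05
ee_pos: [534.8, 156.5, 29.8]
ee_rot: [179.8, -0.2, 85.1]
force: [1.2, 9.8, 2.2]
gripper_width: 43.3
gripper_force: 60.0
t 19.35 ex 519.64 ey 202.74 axis z 82.62 F ex 0.47 ey 9.68 z 1.44 M [ 1.4 -0.2  0. ] [0.3 0.4 0.7]
```

```bash
python3 -m jog '{"jaw":[20,20,20,20],"slide":[[0,-0.01,0.05],[0,-0.01,0.05],[0,0,0.04],[0,0,0]],"spin":[0,0,0,0]}'>/dev/null; python3 avg.py;  for i in 1; do python3 -m jog '{"jaw":[20,20,20],"slide":[[0,0,0.04],[0,0,0],[0,0,0]],"spin":[0,0,0]}'; done; python3 avg.py; python3 -m jog '{"jaw":[20,20,20],"slide":[[0,0,0.04],[0,0,0],[0,0,0]],"spin":[0,0,0]}'; python3 avg.py
```

```text
t 20.05 ex 518.79 ey 202.04 axis z 77.49 F ex 1.92 ey 7.56 z -3.82 M [ 1.4 -0.4  0.1] [0.5 0.8 0.5]
time_s: 20.35
ee_pos: [533.9, 155.8, 24.0]
ee_rot: [179.8, -0.2, 85.1]
force: [1.3, 7.2, -0.7]
gripper_width: 43.2
gripper_force: 60.0
t 20.65 ex 518.82 ey 202.00 axis z 76.79 F ex 1.15 ey 7.61 z 0.13 M [ 1.2 -0.3  0. ] [0.6 0.6 0.2]
time_s: 20.95
ee_pos: [533.8, 155.8, 22.9]
ee_rot: [179.8, -0.1, 85.1]
force: [1.1, 7.2, 0.3]
gripper_width: 43.6
gripper_force: 60.0
t 21.25 ex 518.77 ey 201.99 axis z 75.75 F ex 1.01 ey 7.90 z 0.53 M [ 1.1 -0.2  0. ] [0.5 0.3 0.3]
```

```bash
python3 -m jog '{"jaw":[20,20,20,20],"slide":[[0.04,0.01,0],[0.04,0.01,0],[0,0,0],[0,0,0]],"spin":[0,0,0,0]}'>/dev/null; python3 avg.py;   python3 -m jog '{"jaw":[20,20,20],"slide":[[0.04,0,0],[0,0,0],[0,0,0]],"spin":[0,0,0]}'>/dev/null; python3 avg.py; python3 -m jog '{"jaw":[20,20,20],"slide":[[0.04,0,0],[0,0,0],[0,0,0]],"spin":[0,0,0]}'>/dev/null; python3 avg.py
```

```text
t 21.95 ex 518.77 ey 204.09 axis z 75.62 F ex -0.36 ey 6.76 z 1.26 M [ 1. -0. -0.] [0.7 0.3 0.5]
t 22.55 ex 518.76 ey 205.13 axis z 75.60 F ex -0.36 ey 6.11 z 0.94 M [ 0.9 -0.1 -0. ] [0.2 0.4 0.4]
t 23.15 ex 518.75 ey 206.18 axis z 75.55 F ex -0.03 ey 5.87 z 1.04 M [ 0.9 -0.1 -0. ] [0.6 0.2 0.7]
```

```bash
for i in 1; do python3 -m jog '{"jaw":[20,20,20],"slide":[[0.04,0,0],[0,0,0],[0,0,0]],"spin":[0,0,0]}'>/dev/null; python3 avg.py; python3 -m jog '{"jaw":[20,20,20],"slide":[[0.04,0,0],[0,0,0],[0,0,0]],"spin":[0,0,0]}'>/dev/null; python3 avg.py;  python3 -m jog '{"jaw":[20,20,20],"slide":[[0.03,0,0],[0,0,0],[0,0,0]],"spin":[0,0,0]}'>/dev/null; python3 avg.py; done
```

```text
t 23.75 ex 518.72 ey 207.24 axis z 75.50 F ex 0.33 ey 5.74 z 0.64 M [ 0.8 -0.1  0. ] [0.2 0.3 0.2]
t 24.35 ex 518.66 ey 208.20 axis z 75.31 F ex 0.50 ey 5.31 z 1.05 M [ 0.7 -0.1  0. ] [0.2 0.3 0.4]
t 24.95 ex 518.44 ey 208.72 axis z 74.90 F ex 0.95 ey 5.03 z 0.35 M [ 0.7 -0.2  0.1] [0.3 0.3 0.6]
```

```bash
for i in 1; do python3 -m jog '{"jaw":[20,20,20],"slide":[[0.03,0,0],[0,0,0],[0,0,0]],"spin":[0,0,0]}'>/dev/null; python3 avg.py; python3 -m jog '{"jaw":[20,20,20],"slide":[[0.03,0,0],[0,0,0],[0,0,0]],"spin":[0,0,0]}'>/dev/null; python3 avg.py;   python3 -m jog '{"jaw":[20,20,20],"slide":[[0.02,0,0],[0,0,0],[0,0,0]],"spin":[0,0,0]}'>/dev/null; python3 avg.py; done
```

```text
t 25.55 ex 518.22 ey 209.48 axis z 74.75 F ex 1.57 ey 4.60 z -0.49 M [ 0.7 -0.3  0.1] [0.3 0.5 0.6]
t 26.15 ex 517.96 ey 210.16 axis z 74.64 F ex 1.99 ey 3.21 z -1.23 M [ 0.5 -0.4  0.1] [0.2 0.6 0.4]
t 26.75 ex 517.95 ey 210.22 axis z 74.64 F ex 2.32 ey -2.92 z -0.46 M [-0.5 -0.5  0.1] [0.7 0.6 0.5]
```

```bash
python3 -m jog '{"jaw":[20,20,20],"slide":[[-0.01,0.02,0],[0,0.02,0],[0,0,0]],"spin":[0,0,0]}' 20; python3 avg.py; python3 -m jog '{"jaw":[42,45,50,55,60,65,70,70,70],"slide":[[0,0,0],[0,0,0],[0,0,0],[0,0,0],[0,0,0],[0,0,0],[0,0,0],[0,0,0],[0,0,0]],"spin":[0,0,0,0,0,0,0,0,0]}'; python3 avg.py
```

```text
time_s: 27.05
ee_pos: [533.7, 164.1, 21.7]
ee_rot: [-179.8, 0.1, 85.1]
force: [-2.1, -2.9, 1.3]
gripper_width: 43.1
gripper_force: 20.0
t 27.35 ex 517.93 ey 210.24 axis z 74.47 F ex -2.80 ey -3.22 z 1.92 M [-0.6  0.5  0.1] [0.6 0.3 0.3]
time_s: 28.25
ee_pos: [535.2, 164.4, 22.0]
ee_rot: [180.0, -0.0, 85.1]
force: [0.8, 0.6, -0.6]
gripper_width: 70.0
gripper_force: 0.0
t 28.55 ex 519.27 ey 210.64 axis z 74.73 F ex 0.03 ey -0.17 z 0.06 M [ 0.  -0.1  0. ] [0.5 0.3 0.4]
```

```bash
python3 -m jog '{"jaw":[70,70,70],"slide":[[0,0,-0.2],[0,0,-0.3],[0,0,-0.3]],"spin":[0,0,0]}'; python3 -m jog '{"jaw":[70,70,70,70,70,70,70],"slide":[[0,0,-0.6],[0,0,-0.9],[0,0,-0.9],[0,0,-0.9],[0,0,-0.5],[0,0,0],[0,0,0]],"spin":[0,0,0,0,0,0,0]}'
python3 - <<'E'
from h import *
import pickle
m=env.camera_model("wrist");im=env.grab_frame("wrist")[:,:,::-1];cv2.imwrite("pics/w7.png",im)
sc=env.grab_frame("scene")[:,:,::-1]
print(env.state()["ee_pos"])
o=np.zeros((600,640,3),np.uint8);o[:300]=im[:300];o[300:600,:480]=cv2.resize(sc[215:315,170:330],None,fx=3,fy=3,interpolation=cv2.INTER_CUBIC);cv2.imwrite("pics/w7c.png",o)
for y in (282.5,290.5,147.5): print(proj(m,ex*519+ey*y+np.array([0,0,87 if y>200 else 113])))
E
```

```text
time_s: 28.85
ee_pos: [535.3, 164.5, 46.9]
ee_rot: [180.0, -0.0, 85.1]
force: [0.8, 0.4, 0.4]
gripper_width: 69.8
gripper_force: 0.0
time_s: 29.55
ee_pos: [534.9, 164.4, 160.1]
ee_rot: [180.0, -0.0, 85.1]
force: [-0.4, -0.9, 0.4]
gripper_width: 69.8
gripper_force: 0.0
[534.2 164.2 158.9]
(np.float64(323.0724564786266), np.float64(111.71211657706652))
(np.float64(323.076296901628), np.float64(100.92586743378278))
(np.float64(323.0066471017453), np.float64(286.0272977486685))
```

View pics/w7c.png

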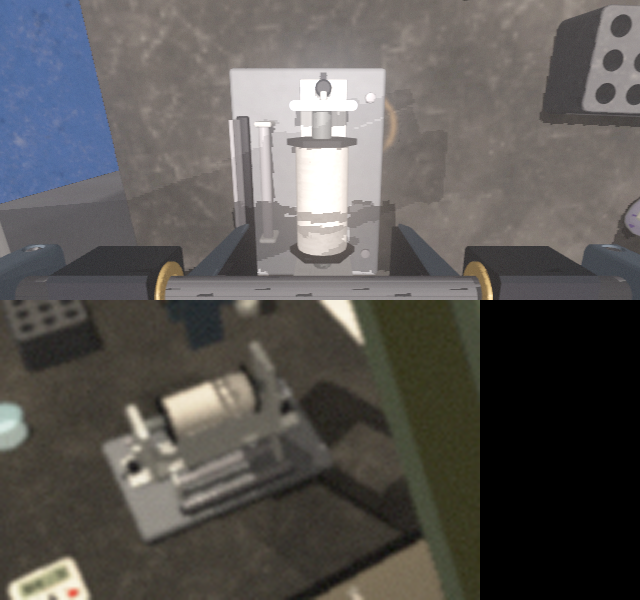

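The roll sits level between the cheeks, with the film at (322,200). The neck runs into the short cheek at (322,112), and the sprung end is at the tall cheek at about (322,255). The fingers are clear and the robot is touching nothing. Handing in.

```bash
python3 -c "
from h import *
print(env.job_done())"
```

```text
the job is handed in; nothing more can be done
None
```

The film roll is loaded in the dispenser with both pins in their holes. The fixed pin's neck came to rest against the short cheek, the roll is released with the robot clear, and the job was handed in at about 30 s. On the first try the fingers pinched the top of the roll (about 16 N) before I regripped it lower. The highest push against the dispenser that I read was about 10 N.

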